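# Change the pressed bunch in a weighted cigar mould

### The arm

A 7-joint arm with a two-finger parallel gripper is mounted at the origin on a cart in front of the work surface, level with it; the furniture and walls round the work are solid. World frame = base frame: x ahead of the robot, y to its left, z up, the work surface at z = 0. Lengths are in m, angles in rad, forces in N, time in s.
With the tool pointing down it reaches from about 0.425 to 0.875 m from the base axis. Payload 9.9 kg.
Tool frame: the origin (TCP) lies at the very end of the fingers, on their centre line; the grasp point (between the pads) lies 19 mm behind it; z points along the fingers, y is the line along which they close (so a half turn about z gives the same grasp; the last joint's range is limited). The gripper opens to 85 mm and grips with 20 to 120 N. Pads are 22 mm wide; open, the fingers measure 114 mm over their backs; the gripper's body (76 mm by 85 mm) begins 54 mm behind the grasp point. The pads swing forward as they close: fully open they stand 13 mm farther back than shut.
Start: joints at [1.062, 0.576, 0.025, 1.437, -0.015, 1.129, -0.057], TCP at [0.278, -0.615, 0.231] pointing down, gripper open.
Joint ranges: [-2.76, 2.76], [-0.34, 2.15], [-1.52, 1.57], [0.19, 2.46], [-1.09, 4.23], [0.17, 1.99], [-2.82, 2.82]. Speed limits (rad/s): [2.22, 2.22, 3.01, 3.01, 3.14, 3.14, 3.14].

### API

Orientations are given as a rotation vector (axis times angle).
In Python, from workcell import * gives the robot as it stands.
- The arm moves only by the shell command python3 -m handwheel 'ROWS' [FORCE]. ROWS is JSON, a list of rows, each a list of 5 numbers: the shift along the tool's x, y, z each as a share of 1 m, from -1 to 1, then the turn about the tool's z as a share of 360 degrees, from -1 to 1, then the opening, from 0 (shut) to 1 (fully open). A call has exactly 8 rows; each row is the pose to reach, as a shift and turn from the pose commanded when the call began, along the tool's axes at that moment, turning the shorter way round; what a row does not reach only later rows make up. A row lasts 1/8 s, in which the tool goes at most 62.5 mm and 10.7 degrees, less where a joint would pass 70% of its speed; a pose out of reach is approached as far as the arm can. A call with a number of a shift or a turn outside -1 to 1 is refused whole. A call with a gripper value outside its range is refused whole. The fingers move at their own pace and stop on an object; FORCE is the grip in N (left out, the last holds). Time passes only in rows, so rows that repeat a pose let the fingers close, or fill a call up. It gives the time, the measured TCP pose, the force, the opening and the grip force at its end, in the units of the state.
- get_obs(): the state, without advancing time (a new reading comes with each control period).
- snapshot(name): name is "side" or "top" or "wrist"; returns a dict with "frame" (400x640x3 uint8, red, green, blue), "K" (3x3 intrinsics, pixels), "xyz" and "rotation" of the camera in the world. Camera axes: x right, y down, z forward; pixel columns grow to the right and rows downward; lengths in m; the calibration is good to about 2 mm. A picture is of the moment at which its call begins. There is no depth.
- job_done(): hands the job in; it is judged then, once.
The state is a dict: "clock": time; "qpos": joint angles; "dq": joint speeds; "joint_torque": joint torques, N m; "tool_pos": TCP position; "ee_rot": TCP orientation; "force": force on the tool from outside, world axes, zero at the start; "ft_torque": the same for the moment, N m; "finger_gap": finger opening in m; "grip_force": force on a finger pad.
Only numpy, scipy, OpenCV 4.12 (cv2) and the standard library are available. Lean on these libraries where they do the work, as an engineer would, in place of code of your own. Each camera call takes 0.05 s, during which the arm holds its last target. There are 200 camera calls.

### The job

In the closed cigar mould the reddish bunch with the white paper bands is pressed: clear the blue weight, then the mould's upper block, right way up, off onto the rolling board, lay the reddish bunch, centred lengthwise, in the empty groove of the pale two-groove rest, and put the dark bunch that was waiting in that rest likewise into the groove that has become free in the mould. Then put the upper block back, fully down on the dowels, and the weight back over its grip. Leave the other two bunches lying in the mould, and the yellow punch standing where it is.

Things in the scene. Friction and masses are not known exactly. Their poses are not given: they have to be found in the camera images.
- mould: Lower mould block, brown wood, fixed, 180 (x) x 100 (y) x 20 mm. Origin: centre of underside. Three open grooves along y at x = -48, 0, +48 mm: 32 mm wide at the mouth, 24 at the flat floor, which is 9 mm above the origin; upper face 20 mm above it. Brass dowels, 9 mm thick, tapered, stand 14 mm above the upper face at x = -80 and +80.
- mould_top: Upper block, same wood, 176 (x) x 100 (y) mm, 0.25 kg. Origin: centre of underside, 20 mm above the mould's origin when fully down. Same grooves below; open end notches pass the dowels with 3 mm play; half a turn makes no difference. Steel seat disc on it, upper face at z = 27.5 mm; on that, in the middle, a dark grip 22 x 22 mm (sides along x and y) up to z = 57.5: lift it by this.
- press_weight: Blue iron ring, loose, 60 mm outside, 38 mm hole, 36 mm high, about 0.45 kg. Origin: centre of its underside. It stands on the seat disc of the upper block, round the grip, whose end is 6 mm below the ring's top, so that the grip cannot be taken while the ring is on.
- bunch_pressed: Pressed bunch: reddish brown cigar with a white paper band round each end, rigid, 22 mm thick, 150 mm long along its y, 13 g. Origin: middle of its underside. At the start it lies in one of the mould's three grooves, its ends standing out 25 mm on both sides.
- bunch_left: Dark bunch, 23 mm thick, 152 mm long along its y, origin in the middle of its underside. It lies in another of the mould's grooves and stays there.
- bunch_right: Dark bunch, 22 mm thick, 150 mm long along its y, origin in the middle of its underside. It lies in the third of the mould's grooves and stays there.
- bunch_fresh: Fresh dark bunch, rigid, 23 mm thick and high, 156 mm long along its y, 16 g. Origin: middle of its underside. At the start it lies in a groove of the rest, the only bunch there.
- rest: Rest of pale wood, fixed, 104 (x) x 90 (y) x 20 mm. Origin: centre of its underside. Two grooves along its y at x = -26 and +26 mm, of the same profile as the mould's (floor 9 mm, upper face 20 mm above the origin).
- rolling_board: Rolling board: dark worn wooden board, fixed, 400 (its x) x 194 (its y) x 40 mm, its flat upper face 40 mm above the origin, which is the centre of its underside. It lies at the right, its x pointing away from the robot. Between it and the mould a grey iron cutter, about 85 mm high is fixed to the table: pass above it, but in front of the wall of cigar bundles behind.
- cap_punch: Bystander: brass-yellow cap punch, 21 mm thick, 49 mm tall, standing upright on the table, loose. Origin: centre of its underside.

How it is judged:
By the outcome, as a careful person would: the job done as asked, in the order asked, and still so for the second after the job is handed in, with the robot touching nothing.
It also fails if it takes over 128 s, if anything falls off the work surface, if the arm or the gripper's body presses on something with over 40 N, if the wrist force passes 120 N, or if a joint passes its speed limit or range.

## Working session

There is one attempt and no reset: what is moved stays moved. The work goes in short steps, Python scripts to look and compute and a shell command to move; the robot and the scene stay as the last step left them, time stands still between calls to the robot, and variables do not carry over. Pictures are saved under pics/ and viewed, at most 14 in all, crops included, and the job is handed in when it is done.

```bash
mkdir -p pics; ls
cat > h.py <<'E'
from workcell import *
import numpy as np, cv2
from scipy.spatial.transform import Rotation as R
def save(cam,fn):
    s=snapshot(cam); cv2.imwrite('pics/'+fn+'.png',s['frame'][:,:,::-1]); np.savez('pics/'+fn+'.npz',**{k:s[k] for k in('K','xyz','rotation')},frame=s['frame'])
def rot(s):
    r=np.array(s['rotation']); return r if r.shape==(3,3) else R.from_rotvec(r).as_matrix()
def px(fn,u,v,z):
    s=np.load('pics/'+fn+'.npz'); d=rot(s)@np.linalg.inv(s['K'])@[u,v,1]; o=s['xyz']; return o+d*(z-o[2])/d[2]
def proj(fn,p):
    s=np.load('pics/'+fn+'.npz'); c=s['K']@(rot(s).T@(np.array(p)-s['xyz'])); return c[:2]/c[2]
def crop(fn,new,x0,y0,x1,y1,k):
    im=cv2.imread('pics/'+fn+'.png')[y0:y1,x0:x1]; cv2.imwrite('pics/'+new+'.png',cv2.resize(im,None,fx=k,fy=k,interpolation=cv2.INTER_CUBIC))
E
python3 - <<'E'
from h import *
save('top','top0'); save('side','side0')
o=get_obs(); print(o); print(R.from_rotvec(o['ee_rot']).as_matrix().round(3))
for f in('top0','side0'):
    s=np.load('pics/'+f+'.npz'); print(s['K'],s['xyz'],s['rotation'])
E
```

```text
pics
{'clock': 0.1, 'qpos': array([ 1.06217451,  0.57640974,  0.02483422,  1.43784786, -0.01502562,
        1.12898498, -0.05652033]), 'dq': array([ 0.0001516 , -0.00112561, -0.00051114, -0.00402858, -0.001041  ,
        0.00033144, -0.00196776]), 'joint_torque': array([ 6.75836432e-03, -7.67298675e+01,  2.25787684e+00, -2.86604333e+01,
        1.58203550e-02,  8.49936769e-03,  6.34870094e-05]), 'tool_pos': array([ 0.27805752, -0.61461531,  0.2305459 ]), 'ee_rot': array([-3.06959165e+00, -6.62020069e-01,  5.52031962e-04]), 'force': array([-0.37932803, -0.19931399,  0.11359018]), 'ft_torque': array([-0.08543963,  0.01430618, -0.02925335]), 'grip_force': 0.0, 'finger_gap': 0.08520371043737793}
[[ 0.911  0.412 -0.001]
 [ 0.412 -0.911  0.001]
 [-0.    -0.001 -1.   ]]
[[495.07935152   0.         325.9402789 ]
 [  0.         495.07935152 200.17944485]
 [  0.           0.           1.        ]] [0.469281   0.03403794 1.33431687] [-2.1987447   2.16833421 -0.08329558]
[[470.74478597   0.         323.0265182 ]
 [  0.         470.74478597 198.64792742]
 [  0.           0.           1.        ]] [0.30388912 1.18689247 0.63560176] [-0.25163294  2.54353305 -1.59184756]
```

View pics/top0.png

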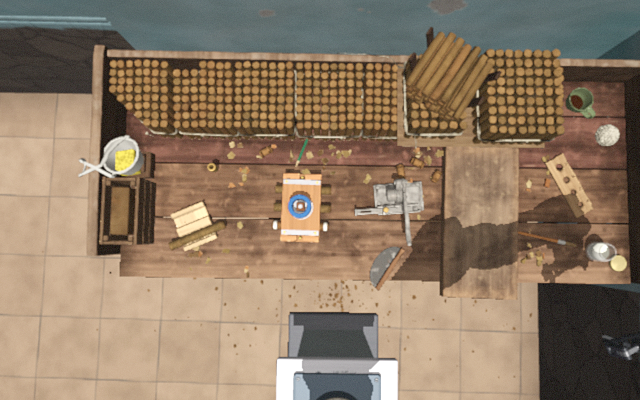

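View pics/side0.png

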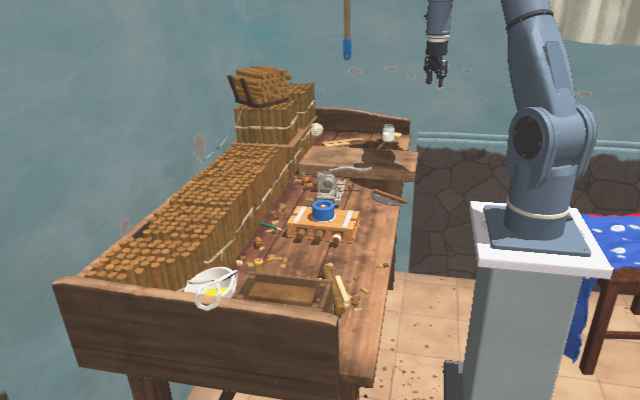

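Run:
```python
from h import *
crop('top0','c1',150,140,350,270,4)
crop('side0','c2',240,160,440,310,4)
print(proj('top0',get_obs()['tool_pos']),proj('side0',get_obs()['tool_pos']))
```

```text
[619.43347381 328.93944537] [433.43590895  89.31454147]
```

View pics/c1.png

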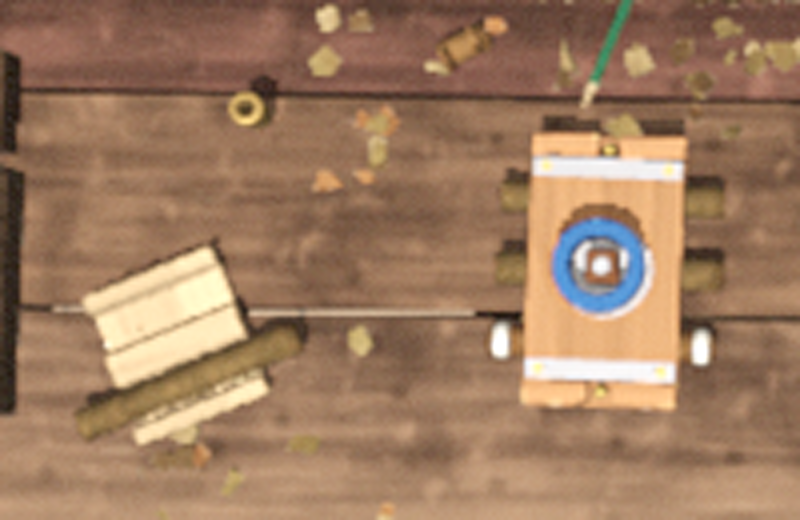

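View pics/c2.png

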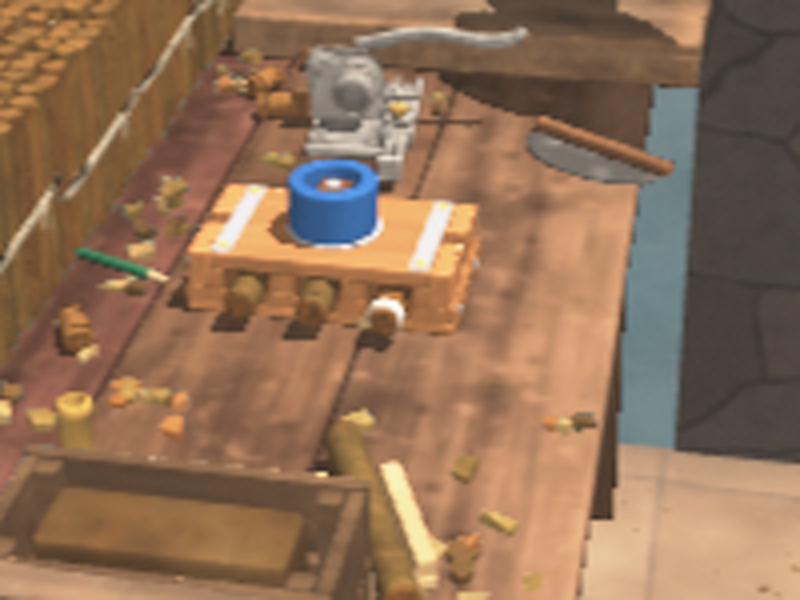

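```bash
cat > m.py <<'E'
from h import *
def c1(x,y,z): return px('top0',150+(x+.5)/4-.5,140+(y+.5)/4-.5,z)[:2].round(4)
def c2(x,y,z): return px('side0',240+(x+.5)/4-.5,160+(y+.5)/4-.5,z)[:2].round(4)
E
python3 - <<'E'
from m import *
a,b=c1(610,150,.034),c1(600,391,.034); d=a-b; print('dowels',a,b,(a+b)/2,np.linalg.norm(d),np.degrees(np.arctan2(d[1],d[0])))
print('grip top',c1(603,266,.0775),'ring',c1(600,267,.0835),'ring side',c2(333,180,.0835))
q=[c1(*p,.02) for p in((84,297),(213,242),(270,385),(137,443))]; print('rest',q,np.mean(q,0),[np.linalg.norm(q[i]-q[i-1]) for i in range(4)])
for i,j in((0,1),(3,2),(3,0),(2,1)):
  e=q[j]-q[i];print(np.degrees(np.arctan2(e[1],e[0])))
a,b=c1(85,425,.0205),c1(298,335,.0205);e=b-a;print('fresh',a,b,(a+b)/2,np.linalg.norm(e),np.degrees(np.arctan2(e[1],e[0])))
a,b=c1(490,340,.02),c1(712,345,.02);e=b-a;print('pressed',a,b,(a+b)/2,np.linalg.norm(e))
print('punch',c1(247,108,.049))
print('board',[px('top0',*p,.04)[:2].round(3) for p in((443,145),(519,147),(517,298),(442,295))])
print('cutter',[px('top0',*p,.08)[:2].round(3) for p in((356,211),(425,180),(410,245),(375,180))])
E
```

```text
dowels [0.6275 0.0971] [0.4686 0.1009] [0.54805 0.099  ] 0.1589454308874589 -1.3699337382508527
grip top [0.5479 0.0982] ring [0.5469 0.0997] ring side [0.5479 0.1071]
rest [array([0.5261, 0.4452]), array([0.5639, 0.3608]), array([0.4695, 0.32  ]), array([0.4301, 0.4066])] [0.4974  0.38315] [np.float64(0.10346960906469108), np.float64(0.09247810551692759), np.float64(0.10283968105745951), np.float64(0.09514157871298963)]
-65.87395303015408
-65.5361093193744
21.904237408100652
23.374164365048216
fresh [0.4415 0.4412] [0.5028 0.3024] [0.47215 0.3718 ] 0.1517337470703205 -66.17170191248687
pressed [0.5013 0.1751] [0.5    0.0279] [0.50065 0.1015 ] 0.14720574037720133
punch [0.6499 0.3342]
board [array([ 0.717, -0.274]), array([ 0.715, -0.475]), array([ 0.32 , -0.464]), array([ 0.325, -0.27 ])]
cutter [array([ 0.537, -0.043]), array([ 0.619, -0.218]), array([ 0.453, -0.18 ]), array([ 0.617, -0.091])]
```

```bash
python3 -m handwheel '[[0.1,-0.1,-0.05,-0.02,1],[0.2,-0.2,-0.05,-0.05,1],[0.3,-0.3,-0.05,-0.08,1],[0.35,-0.35,-0.05,-0.1,1],[0.4,-0.4,-0.05,-0.12,1],[0.54,-0.54,-0.05,-0.179,1],[0.54,-0.54,-0.05,-0.179,1],[0.54,-0.54,-0.05,-0.179,1]]' 30
cat > st.py <<'E'
from h import *
import sys
# usage: st.py X Y Z YAWdeg -> rows shift in tool axes
o=get_obs(); M=R.from_rotvec(o['ee_rot']).as_matrix(); yaw=np.degrees(np.arctan2(M[1,0],M[0,0]))
print('t',round(o['clock'],2),'pos',o['tool_pos'].round(4),'yaw',round(yaw,2),'z',M[:,2].round(3),'q',o['qpos'].round(2),'F',o['force'].round(1),'gap',round(o['finger_gap'],4),round(o['grip_force'],1))
if len(sys.argv)>4:
    a=list(map(float,sys.argv[1:])); d=M.T@(np.array(a[:3])-o['tool_pos']); t=-(a[3]-yaw); t=(t+180)%360-180
    print('shift',d.round(4),'turn',round(t/360,4))
E
python3 st.py 0.548 0.099 0.28 88.6
```

```text
clock: 1.1
tool_pos: [0.4533, -0.1495, 0.275]
ee_rot: [2.242, 2.2, 0.0]
force: [0.9, -0.7, -0.6]
finger_gap: 0.0855
grip_force: 0.0
t 1.1 pos [ 0.4533 -0.1495  0.275 ] yaw 88.92 z [ 0. -0. -1.] q [ 0.53  0.25 -0.39  1.86  0.11  1.05  0.07] F [ 0.9 -0.7 -0.6] gap 0.0855 0.0
shift [ 0.2503  0.09   -0.005 ] turn 0.0009
```

```bash
python3 -m handwheel '[[0.25,0.09,-0.005,0.001,1],[0.25,0.09,-0.005,0.001,1],[0.25,0.09,-0.005,0.001,1],[0.25,0.09,-0.005,0.001,1],[0.25,0.09,-0.005,0.001,1],[0.25,0.09,-0.005,0.001,1],[0.25,0.09,-0.005,0.001,1],[0.25,0.09,-0.005,0.001,1]]'
python3 st.py 0.548 0.099 0.28 88.6; python3 -c "
from h import *
save('wrist','w0')
crop('w0','w0',0,0,640,400,1.25)"
```

```text
clock: 2.1
tool_pos: [0.5482, 0.0947, 0.28]
ee_rot: [2.254, 2.187, -0.001]
force: [0.5, -0.1, -0.2]
finger_gap: 0.0855
grip_force: 0.0
t 2.1 pos [0.5482 0.0947 0.28  ] yaw 88.26 z [-0.    -0.001 -1.   ] q [ 0.07  0.38 -0.47  1.67  0.19  1.14 -0.48] F [ 0.5 -0.1 -0.2] gap 0.0855 0.0
shift [ 0.0043 -0.0003 -0.    ] turn -0.0009
```

View pics/w0.png

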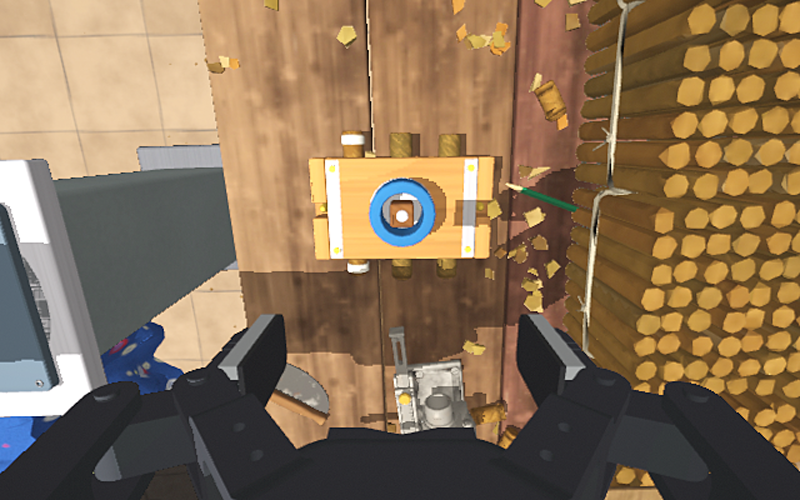

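Run:
```python
from h import *
w=lambda x,y,z: px('w0',(x+.5)/1.25-.5,(y+.5)/1.25-.5,z)[:2].round(4)
s=np.load('pics/w0.npz'); print(s['xyz'])
print('ring',w(402,212,.0835),'grip',w(402,214,.0775)); a,b=w(321,209,.034),w(481,208,.034)
print(a,b,(a+b)/2,b-a)
print('pressed ends',w(352,131,.02),w(358,273,.02))
print('cutter lever tip',w(397,330,.08), w(400,375,.085))
print('wall',w(578,300,.1),w(578,300,.05),'block corners',[w(*p,.045) for p in((311,158),(495,157),(491,259),(315,259))])
```

```text
[0.55000943 0.16402208 0.42180352]
ring [0.5487 0.1065] grip [0.5486 0.1037]
[0.467  0.1036] [0.6281 0.0998] [0.54755 0.1017 ] [ 0.1611 -0.0038]
pressed ends [0.5014 0.1781] [0.4984 0.03  ]
cutter lever tip [ 0.5404 -0.0093] [ 0.5419 -0.0559]
wall [0.7034 0.0254] [0.7272 0.0039] block corners [array([0.4641, 0.154 ]), array([0.6378, 0.1497]), array([0.6373, 0.0492]), array([0.4589, 0.0546])]
```

```bash
python3 -m handwheel '[[0.004,0,0.05,-0.001,1],[0.004,0,0.1,-0.001,1],[0.004,0,0.15,-0.001,1],[0.004,0,0.15,-0.001,1],[0.004,0,0.15,-0.001,1],[0.004,0,0.15,-0.001,1],[0.004,0,0.15,-0.001,1],[0.004,0,0.15,-0.001,1]]'
python3 st.py 0.548 0.103 0.052 88.65
```

```text
clock: 3.15
tool_pos: [0.5488, 0.1007, 0.1307]
ee_rot: [2.245, 2.197, 0.002]
force: [-0.5, 0.0, -0.5]
finger_gap: 0.0851
grip_force: 0.0
t 3.15 pos [0.5488 0.1007 0.1307] yaw 88.77 z [ 0.001  0.    -1.   ] q [ 0.02  0.54 -0.43  1.87  0.3   0.8  -0.59] F [-0.5  0.  -0.5] gap 0.0851 0.0
shift [ 0.0023 -0.0009  0.0787] turn 0.0003
```

```bash
python3 -m handwheel '[[0.002,-0.001,0.03,0,1],[0.002,-0.001,0.055,0,1],[0.002,-0.001,0.07,0,1],[0.002,-0.001,0.078,0,1],[0.002,-0.001,0.078,0,1],[0.002,-0.001,0.078,0,0.6],[0.002,-0.001,0.078,0,0.5],[0.002,-0.001,0.078,0,0.5]]' 40
python3 -m handwheel '[[0,0,0,0,0.5],[0,0,0,0,0.5],[0,0,0,0,0.5],[0,0,-0.003,0,0.5],[0,0,-0.006,0,0.5],[0,0,-0.012,0,0.5],[0,0,-0.02,0,0.5],[0,0,-0.03,0,0.5]]' 40
python3 st.py 0.548 0.103 0.26 88.65
```

```text
clock: 4.15
tool_pos: [0.5484, 0.1029, 0.053]
ee_rot: [2.244, 2.197, 0.003]
force: [0.6, -0.2, 4.5]
finger_gap: 0.0597
grip_force: 43.3
clock: 5.15
tool_pos: [0.5474, 0.1027, 0.0826]
ee_rot: [-2.245, -2.198, 0.0]
force: [-0.4, -0.2, -4.5]
finger_gap: 0.0591
grip_force: 44.4
t 5.15 pos [0.5474 0.1027 0.0826] yaw 88.78 z [-0. -0. -1.] q [-0.01  0.6  -0.39  1.91  0.35  0.69 -0.63] F [-0.4 -0.2 -4.5] gap 0.0591 44.4
shift [ 0.0003  0.0005 -0.1774] turn 0.0004
```

```bash
python3 - <<'E'
from h import *
for p in((450,130),(450,110),(480,140),(420,95)): print(p,[(z,px('top0',*p,z)[:2].round(3)) for z in(.05,.15,.3)])
E
python3 st.py 0.56 -0.05 0.20 88.65
python3 st.py 0.60 -0.37 0.20 88.65
```

```text
(450, 130) [(0.05, array([ 0.756, -0.29 ])), (0.15, array([ 0.733, -0.265])), (0.3, array([ 0.7  , -0.227]))]
(450, 110) [(0.05, array([ 0.809, -0.291])), (0.15, array([ 0.783, -0.265])), (0.3, array([ 0.743, -0.227]))]
(480, 140) [(0.05, array([ 0.73 , -0.369])), (0.15, array([ 0.71 , -0.338])), (0.3, array([ 0.679, -0.291]))]
(420, 95) [(0.05, array([ 0.848, -0.212])), (0.15, array([ 0.819, -0.192])), (0.3, array([ 0.775, -0.164]))]
t 5.15 pos [0.5474 0.1027 0.0826] yaw 88.78 z [-0. -0. -1.] q [-0.01  0.6  -0.39  1.91  0.35  0.69 -0.63] F [-0.4 -0.2 -4.5] gap 0.0591 44.4
shift [-0.1524  0.0158 -0.1174] turn 0.0004
t 5.15 pos [0.5474 0.1027 0.0826] yaw 88.78 z [-0. -0. -1.] q [-0.01  0.6  -0.39  1.91  0.35  0.69 -0.63] F [-0.4 -0.2 -4.5] gap 0.0591 44.4
shift [-0.4715  0.0626 -0.1174] turn 0.0004
```

```bash
python3 -m handwheel '[[0,0,-0.04,0,0.5],[0,0,-0.08,0,0.5],[0,0,-0.118,0,0.5],[-0.05,0.006,-0.118,0,0.5],[-0.1,0.013,-0.118,0,0.5],[-0.15,0.02,-0.118,0,0.5],[-0.2,0.026,-0.118,0,0.5],[-0.25,0.033,-0.118,0,0.5]]'
python3 -m handwheel '[[-0.05,0.006,0,0,0.5],[-0.1,0.013,0,0,0.5],[-0.15,0.02,0,0,0.5],[-0.19,0.026,0,0,0.5],[-0.21,0.028,0,0,0.5],[-0.222,0.03,0,0,0.5],[-0.222,0.03,0,0,0.5],[-0.222,0.03,0,0,0.5]]'
python3 st.py 0.60 -0.37 0.046 88.65
```

```text
clock: 6.15
tool_pos: [0.575, -0.1495, 0.2007]
ee_rot: [2.245, 2.198, 0.0]
force: [1.5, 1.0, -4.9]
finger_gap: 0.0591
grip_force: 46.1
clock: 7.15
tool_pos: [0.6009, -0.3686, 0.2002]
ee_rot: [-2.242, -2.2, -0.001]
force: [0.8, 1.0, -5.3]
finger_gap: 0.0592
grip_force: 46.1
t 7.15 pos [ 0.6009 -0.3686  0.2002] yaw 88.9 z [ 0.     0.001 -1.   ] q [ 0.7   0.67 -0.4   1.38  0.26  1.15  0.25] F [ 0.8  1.  -5.3] gap 0.0592 46.1
shift [-0.0016 -0.0009  0.1542] turn 0.0007
```

Lower the ring gently onto the board (bottom about 5 mm below TCP), then open and retreat.

```bash
python3 -m handwheel '[[0,0,0.04,0,0.5],[0,0,0.08,0,0.5],[0,0,0.115,0,0.5],[0,0,0.135,0,0.5],[0,0,0.146,0,0.5],[0,0,0.15,0,0.5],[0,0,0.152,0,0.5],[0,0,0.153,0,0.5]]'
python3 -m handwheel '[[0,0,0.0005,0,0.5],[0,0,0.001,0,0.5],[0,0,0.001,0,0.8],[0,0,0.001,0,1],[0,0,0.001,0,1],[0,0,0.001,0,1],[0,0,-0.03,0,1],[0,0,-0.08,0,1]]'
python3 st.py 0.548 0.1015 0.16 88.65
```

```text
clock: 8.15
tool_pos: [0.6009, -0.3708, 0.0478]
ee_rot: [2.244, 2.197, 0.001]
force: [0.1, -0.0, -4.1]
finger_gap: 0.0591
grip_force: 46.0
clock: 9.15
tool_pos: [0.5993, -0.37, 0.1261]
ee_rot: [-2.242, -2.195, 0.002]
force: [0.5, -0.8, 0.5]
finger_gap: 0.0851
grip_force: 0.0
t 9.15 pos [ 0.5993 -0.37    0.1261] yaw 88.79 z [-0.003  0.002 -1.   ] q [ 0.7   0.73 -0.38  1.46  0.3   1.01  0.22] F [ 0.5 -0.8  0.5] gap 0.0851 0.0
shift [ 0.4704 -0.0614 -0.0329] turn 0.0004
```

```bash
python3 -m handwheel '[[0.02,0,-0.06,0,1],[0.08,-0.01,-0.1,0,1],[0.14,-0.019,-0.1,0,1],[0.2,-0.027,-0.1,0,1],[0.26,-0.035,-0.1,0,1],[0.32,-0.043,-0.1,0,1],[0.38,-0.05,-0.1,0,1],[0.43,-0.056,-0.1,0,1]]'
python3 -m handwheel '[[0.02,-0.003,0,0,1],[0.04,-0.006,0,0,1],[0.041,-0.006,0,0,1],[0.041,-0.006,0,0,1],[0.041,-0.006,0,0,0.6],[0.041,-0.006,0,0,0.6],[0.041,-0.006,0,0,0.6],[0.041,-0.006,0,0,0.6]]'
python3 st.py 0.548 0.1015 0.16 88.65; python3 -c "
from h import *
save('wrist','w1'); save('top','top1'); save('side','side1')
a=cv2.imread('pics/w1.png')[80:280,200:440]; b=cv2.imread('pics/top1.png')[165:255,400:520]
cv2.imwrite('pics/w1c.png',np.vstack([cv2.resize(a,(720,600))[:, :],]))"
```

```text
clock: 10.15
tool_pos: [0.5531, 0.0633, 0.2274]
ee_rot: [2.243, 2.199, 0.001]
force: [0.6, -0.2, 0.1]
finger_gap: 0.0856
grip_force: 0.0
clock: 11.15
tool_pos: [0.5485, 0.1015, 0.227]
ee_rot: [-2.245, -2.197, 0.0]
force: [0.1, -0.5, -0.3]
finger_gap: 0.051
grip_force: 0.0
t 11.15 pos [0.5485 0.1015 0.227 ] yaw 88.77 z [-0. -0. -1.] q [ 0.06  0.43 -0.48  1.75  0.23  1.02 -0.52] F [ 0.1 -0.5 -0.3] gap 0.051 0.0
shift [-0.     -0.0005  0.067 ] turn 0.0003
```

View pics/w1c.png

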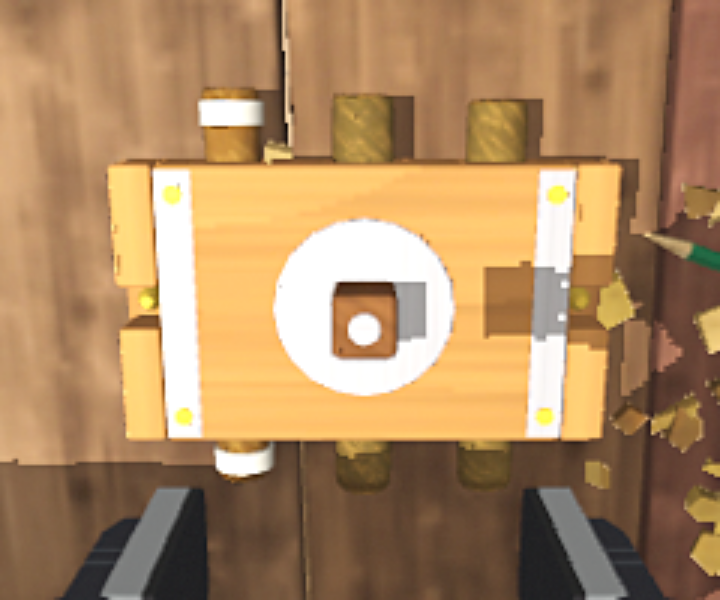

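Run:
```python
from h import *
w=lambda x,y,z: px('w1',200+(x+.5)/3-.5,80+(y+.5)/3-.5,z)[:2].round(4)
print('grip',w(365,327,.0775),w(334,327,.0775),w(396,327,.0775),'disc',w(364,307,.0475),w(275,307,.0475),w(453,307,.0475))
a,b=w(148,300,.034),w(580,300,.034); print('dow',a,b,(a+b)/2,np.degrees(np.arctan2(*(b-a)[::-1])))
print('pressed',w(231,88,.02),w(244,478,.02),'ends L',w(362,94,.02),w(362,489,.02),'R',w(496,99,.02),w(484,488,.02))
```

```text
grip [0.5485 0.1029] [0.5385 0.1031] [0.5584 0.1027] disc [0.5482 0.1032] [0.5168 0.1038] [0.5795 0.1025]
dow [0.469  0.1046] [0.6272 0.1012] [0.5481 0.1029] -1.2311988956420303
pressed [0.502  0.1786] [0.4982 0.0282] ends L [0.549  0.1755] [0.5456 0.0224] R [0.5972 0.1727] [0.5949 0.0218]
```

```bash
python3 -m handwheel '[[0.001,0,0.05,0.0005,0.6],[0.001,0,0.1,0.0005,0.6],[0.001,0,0.14,0.0005,0.6],[0.001,0,0.165,0.0005,0.6],[0.001,0,0.176,0.0005,0.6],[0.001,0,0.176,0.0005,0.4],[0.001,0,0.176,0.0005,0.1],[0.001,0,0.176,0.0005,0.1]]' 60
python3 -m handwheel '[[0,0,0,0,0.1],[0,0,0,0,0.1],[0,0,-0.002,0,0.1],[0,0,-0.005,0,0.1],[0,0,-0.01,0,0.1],[0,0,-0.017,0,0.1],[0,0,-0.025,0,0.1],[0,0,-0.035,0,0.1]]' 60
python3 st.py 0.44 -0.37 0.2 90
```

```text
clock: 12.3
tool_pos: [0.5492, 0.1028, 0.0521]
ee_rot: [2.248, 2.193, 0.003]
force: [0.6, -0.0, 3.7]
finger_gap: 0.0211
grip_force: 59.4
clock: 13.3
tool_pos: [0.5485, 0.1027, 0.0866]
ee_rot: [-2.248, -2.194, -0.0]
force: [-0.5, -0.4, -2.5]
finger_gap: 0.0207
grip_force: 58.7
t 13.3 pos [0.5485 0.1027 0.0866] yaw 88.6 z [-0.  0. -1.] q [ 0.    0.6  -0.41  1.91  0.35  0.71 -0.64] F [-0.5 -0.4 -2.5] gap 0.0207 58.7
shift [-0.4752 -0.0969 -0.1134] turn -0.0039
```

```bash
python3 -m handwheel '[[0,0,-0.03,0,0.1],[0,0,-0.07,0,0.1],[-0.01,0,-0.113,0,0.1],[-0.05,-0.01,-0.113,0,0.1],[-0.1,-0.02,-0.113,0,0.1],[-0.15,-0.03,-0.113,0,0.1],[-0.2,-0.04,-0.113,0,0.1],[-0.25,-0.05,-0.113,0,0.1]]'
python3 -m handwheel '[[-0.05,-0.01,0,0,0.1],[-0.1,-0.02,0,-0.002,0.1],[-0.15,-0.03,0,-0.004,0.1],[-0.19,-0.04,0,-0.004,0.1],[-0.21,-0.044,0,-0.004,0.1],[-0.225,-0.047,0,-0.004,0.1],[-0.225,-0.047,0,-0.004,0.1],[-0.225,-0.047,0,-0.004,0.1]]'
python3 st.py 0.44 -0.37 0.0720 90
```

```text
clock: 14.3
tool_pos: [0.4919, -0.1475, 0.1997]
ee_rot: [2.248, 2.194, 0.001]
force: [1.1, 0.1, -2.6]
finger_gap: 0.0206
grip_force: 59.1
clock: 15.3
tool_pos: [0.4407, -0.3682, 0.1991]
ee_rot: [-2.218, -2.224, -0.001]
force: [0.1, -0.1, -1.6]
finger_gap: 0.0208
grip_force: 59.2
t 15.3 pos [ 0.4407 -0.3682  0.1991] yaw 90.16 z [ 0.     0.001 -1.   ] q [ 0.89  0.48 -0.42  1.74  0.23  0.97  0.39] F [ 0.1 -0.1 -1.6] gap 0.0208 59.2
shift [-0.0019 -0.0008  0.1271] turn 0.0004
```

```bash
python3 -m handwheel '[[0,0,0.04,0,0.1],[0,0,0.08,0,0.1],[0,0,0.105,0,0.1],[0,0,0.117,0,0.1],[0,0,0.122,0,0.1],[0,0,0.125,0,0.1],[0,0,0.1265,0,0.1],[0,0,0.127,0,0.1]]'
python3 st.py 0.44 -0.37 0.0720 90
python3 -m handwheel '[[0,0,0.0005,0,0.1],[0,0,0.0005,0,0.1],[0,0,0.0005,0,0.4],[0,0,0.0005,0,0.6],[0,0,0.0005,0,0.6],[0,0,-0.01,0,0.6],[0,0,-0.05,0,0.6],[0,0,-0.11,0,0.6]]'
python3 st.py 0.4982 0.05 0.15 88.65
```

```text
clock: 16.3
tool_pos: [0.4401, -0.37, 0.0724]
ee_rot: [2.22, 2.221, 0.0]
force: [-0.0, 0.2, -2.0]
finger_gap: 0.0206
grip_force: 59.1
t 16.3 pos [ 0.4401 -0.37    0.0724] yaw 90.03 z [ 0.001 -0.001 -1.   ] q [ 0.85  0.63 -0.35  1.88  0.33  0.69  0.3 ] F [-0.   0.2 -2. ] gap 0.0206 59.1
shift [ 0.     -0.0001  0.0004] turn 0.0001
clock: 17.3
tool_pos: [0.4391, -0.3692, 0.1825]
ee_rot: [-2.218, -2.22, 0.0]
force: [0.8, -0.5, 0.2]
finger_gap: 0.0516
grip_force: 0.0
t 17.3 pos [ 0.4391 -0.3692  0.1825] yaw 90.06 z [-0.002  0.002 -1.   ] q [ 0.89  0.5  -0.42  1.76  0.24  0.93  0.38] F [ 0.8 -0.5  0.2] gap 0.0516 0.0
shift [0.419  0.0596 0.0333] turn 0.0039
```

```bash
python3 -m handwheel '[[0.05,0.007,0,0,0.4],[0.11,0.015,0,0.001,0.4],[0.17,0.024,0,0.002,0.4],[0.23,0.033,0,0.003,0.4],[0.29,0.041,0,0.004,0.4],[0.34,0.048,0,0.004,0.4],[0.38,0.055,0,0.004,0.4],[0.4,0.058,0,0.004,0.4]]'
python3 -m handwheel '[[0.008,0.002,0,0,0.4],[0.008,0.002,0,0,0.4],[0.008,0.002,0.03,0,0.4],[0.008,0.002,0.05,0,0.4],[0.008,0.002,0.05,0,0.4],[0.008,0.002,0.05,0,0.4],[0.008,0.002,0.05,0,0.4],[0.008,0.002,0.05,0,0.4]]'
python3 st.py 0.4985 0.0386 0.0055 88.65; python3 -c "
from h import *
save('wrist','w2'); crop('w2','w2c',140,90,460,330,2.5)
save('top','top2')"
```

```text
clock: 18.3
tool_pos: [0.498, 0.0331, 0.1829]
ee_rot: [2.245, 2.198, 0.002]
force: [-0.1, 0.2, -1.3]
finger_gap: 0.0343
grip_force: 0.0
clock: 19.3
tool_pos: [0.5002, 0.0381, 0.1326]
ee_rot: [2.248, 2.193, 0.001]
force: [-0.1, -0.0, 0.8]
finger_gap: 0.0339
grip_force: 0.0
t 19.3 pos [0.5002 0.0381 0.1326] yaw 88.59 z [ 0.001 -0.    -1.   ] q [ 0.14  0.47 -0.45  2.    0.3   0.73 -0.51] F [-0.1 -0.   0.8] gap 0.0339 0.0
shift [ 0.0005 -0.0018  0.1271] turn -0.0002
```

View pics/w2c.png

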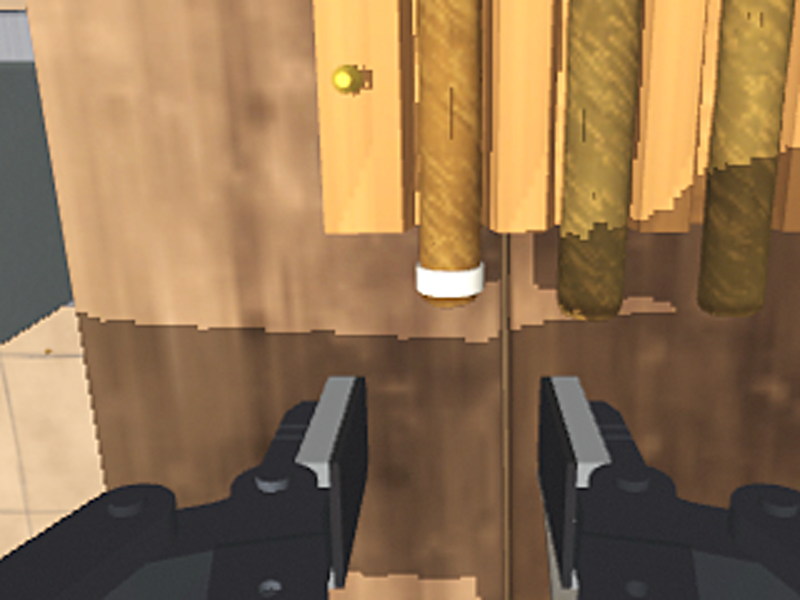

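Run:
```python
from h import *
w=lambda x,y,z: px('w2',140+(x+.5)/2.5-.5,90+(y+.5)/2.5-.5,z)[:2].round(4)
print('end',w(449,305,.018),'sides',w(417,280,.02),w(484,280,.02),'far',w(420,100,.022),w(480,100,.022),'mould edge',w(370,233,.02),w(520,233,.02),'dowel',w(345,79,.034),'mid bunch end',w(592,318,.018),w(560,270,.02),w(627,270,.02))
```

```text
end [0.4982 0.0272] sides [0.4876 0.037 ] [0.5104 0.0364] far [0.4908 0.0968] [0.5099 0.0963] mould edge [0.4724 0.0537] [0.5227 0.0525] dowel [0.469 0.104] mid bunch end [0.5478 0.0212] [0.5362 0.0393] [0.5589 0.0388]
```

```bash
python3 -m handwheel '[[0.001,-0.001,0.04,0,0.4],[0.001,-0.001,0.08,0,0.4],[0.001,-0.001,0.105,0,0.4],[0.001,-0.001,0.12,0,0.4],[0.001,-0.001,0.127,0,0.4],[0.001,-0.001,0.127,0,0.4],[0.001,-0.001,0.127,0,0.1],[0.001,-0.001,0.127,0,0.1]]' 25
python3 -m handwheel '[[0,0,0,0,0.1],[0,0,0,0,0.1],[0,0,-0.002,0,0.1],[0,0,-0.005,0,0.1],[0,0,-0.012,0,0.1],[0,0,-0.022,0,0.1],[0,0,-0.035,0,0.1],[0,0,-0.05,0,0.1]]' 25
python3 st.py 0.4985 0.0386 0.0055 88.65
```

```text
clock: 20.4
tool_pos: [0.4994, 0.0393, 0.0057]
ee_rot: [2.248, 2.193, 0.002]
force: [-0.2, 0.4, 4.7]
finger_gap: 0.0211
grip_force: 29.0
clock: 21.4
tool_pos: [0.4989, 0.0392, 0.0561]
ee_rot: [2.248, 2.194, 0.0]
force: [0.3, -0.0, 0.2]
finger_gap: 0.0212
grip_force: 28.4
t 21.4 pos [0.4989 0.0392 0.0561] yaw 88.6 z [ 0.  0. -1.] q [ 0.08  0.58 -0.38  2.08  0.4   0.55 -0.6 ] F [ 0.3 -0.   0.2] gap 0.0212 28.4
shift [-0.0006 -0.0004  0.0506] turn -0.0001
```

```bash
python3 -m handwheel '[[0,0,-0.03,0,0.1],[0,0,-0.07,0,0.1],[0.02,0,-0.094,-0.01,0.1],[0.07,0.01,-0.094,-0.02,0.1],[0.12,0.02,-0.094,-0.035,0.1],[0.17,0.025,-0.094,-0.05,0.1],[0.22,0.03,-0.094,-0.06,0.1],[0.26,0.036,-0.094,-0.07,0.1]]'
python3 -m handwheel '[[0.02,0,0,0,0.1],[0.036,-0.012,0,0,0.1],[0.036,-0.012,0,0,0.1],[0.036,-0.012,0,0,0.1],[0.036,-0.012,0,0,0.1],[0.036,-0.012,0,0,0.1],[0.036,-0.012,0,0,0.1],[0.036,-0.012,0,0,0.1]]'
python3 st.py 0.547 0.336 0.15 114; python3 -c "
from h import *
save('wrist','w3'); crop('w3','w3c',160,0,480,240,2.5)"
```

```text
clock: 22.4
tool_pos: [0.5409, 0.3005, 0.1501]
ee_rot: [-1.711, -2.634, -0.001]
force: [-0.1, -0.1, 0.7]
finger_gap: 0.0213
grip_force: 28.4
clock: 23.4
tool_pos: [0.5158, 0.3263, 0.1489]
ee_rot: [-1.716, -2.632, 0.0]
force: [0.1, -0.9, -0.2]
finger_gap: 0.0209
grip_force: 28.4
t 23.4 pos [0.5158 0.3263 0.1489] yaw 113.79 z [-0.  0. -1.] q [-0.29  0.61 -0.57  1.71  0.39  0.94 -0.59] F [ 0.1 -0.9 -0.2] gap 0.0209 28.4
shift [-0.0037  0.0325 -0.0011] turn -0.0006
```

View pics/w3c.png

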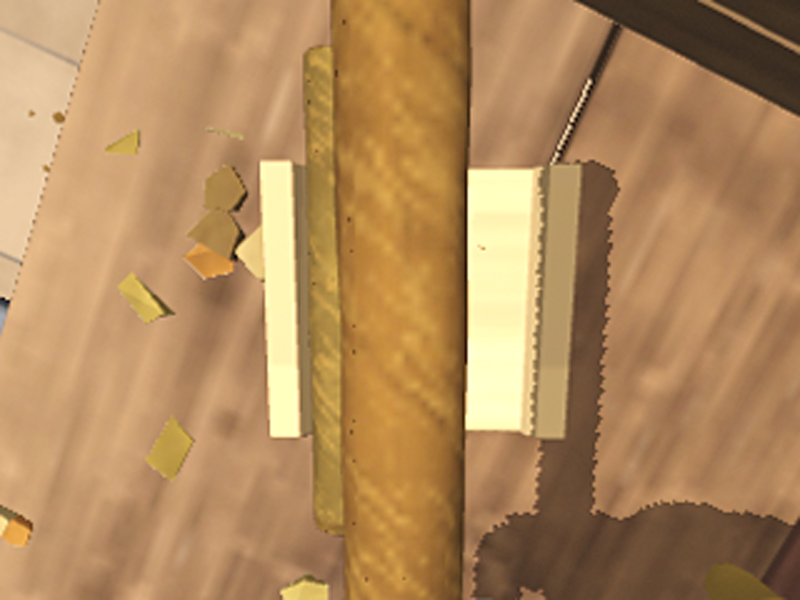

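Run:
```python
from h import *
w=lambda x,y,z: px('w3',160+(x+.5)/2.5-.5,(y+.5)/2.5-.5,z)[:2].round(4)
q=[w(*p,.02) for p in((260,160),(582,163),(566,439),(270,438))]; print(q,np.mean(q,0),[np.linalg.norm(q[i]-q[i-1]).round(4) for i in range(4)])
for i,j in((0,1),(3,2),(3,0),(2,1)):
  e=q[j]-q[i];print(np.degrees(np.arctan2(e[1],e[0])))
print('fresh ends',w(320,46,.02),w(330,535,.02))
# held bunch direction: side edges at its height
zb=get_obs()['tool_pos'][2]+.0145
for y in(5,250,500): print(w(331,y,zb), w(466,y,zb))
```

```text
[array([0.4293, 0.408 ]), array([0.5248, 0.4491]), array([0.5611, 0.3665]), array([0.4651, 0.3245])] [0.495075 0.387025] [np.float64(0.0909), np.float64(0.104), np.float64(0.0902), np.float64(0.1048)]
23.285424162013925
23.629377730656802
113.2068714471811
113.7239191354515
fresh ends [0.4347 0.4461] [0.4982 0.2997]
[0.4624 0.4218] [0.4803 0.4296]
[0.4752 0.3907] [0.4945 0.3992]
[0.4906 0.3533] [0.5116 0.3625]
```

```bash
python3 st.py 0.5445 0.3386 0.05 113.5;  python3 -m handwheel '[[-0.001,0.01,0,0,0.1],[-0.001,0.02,0,0.001,0.1],[-0.001,0.03,0,0.001,0.1],[-0.001,0.03,0.02,0.001,0.1],[-0.001,0.03,0.05,0.001,0.1],[-0.001,0.03,0.08,0.001,0.1],[-0.001,0.03,0.095,0.001,0.1],[-0.001,0.03,0.1,0.001,0.1]]'
python3 st.py 0.5445 0.3386 0.0065 113.5; python3 -c "
from h import *
save('side','s3')
print([proj('s3',p) for p in ((.52,.397,.06),(.544,.338,.06),(.49,.455,.06))])
a=cv2.imread('pics/s3.png'); save('wrist','w4'); b=cv2.imread('pics/w4.png')
cv2.imwrite('pics/sw4.png',np.hstack([cv2.resize(a[215:335,260:380],(400,400)),cv2.resize(b[0:300,170:470],(400,400))]))"
```

```text
t 23.45 pos [0.5157 0.3263 0.1489] yaw 113.8 z [-0.  0. -1.] q [-0.29  0.61 -0.57  1.71  0.39  0.94 -0.59] F [-0.4  0.5 -0.1] gap 0.0212 28.4
shift [-0.0004  0.0313  0.0989] turn 0.0008
clock: 24.45
tool_pos: [0.5436, 0.3376, 0.0483]
ee_rot: [-1.724, -2.626, 0.001]
force: [-0.3, 0.2, 0.8]
finger_gap: 0.021
grip_force: 28.4
t 24.45 pos [0.5436 0.3376 0.0483] yaw 113.44 z [-0.001 -0.    -1.   ] q [-0.33  0.76 -0.5   1.71  0.48  0.8  -0.65] F [-0.3  0.2  0.8] gap 0.021 28.4
shift [0.0005 0.0013 0.0418] turn -0.0002
[array([307.15275124, 276.56732873]), array([303.00174701, 260.1342874 ]), array([314.8795086 , 295.03159345])]
```

View pics/sw4.png

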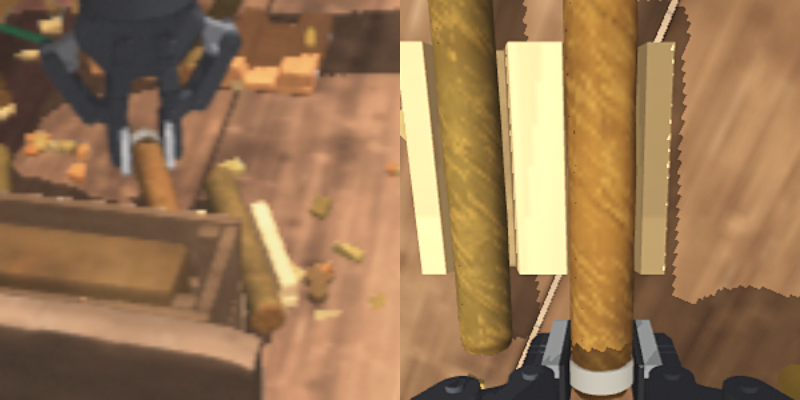

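```bash
python3 -m handwheel '[[0,0.001,0.015,0,0.1],[0,0.001,0.027,0,0.1],[0,0.001,0.035,0,0.1],[0,0.001,0.039,0,0.1],[0,0.001,0.041,0,0.1],[0,0.001,0.042,0,0.1],[0,0.001,0.042,0,0.1],[0,0.001,0.042,0,0.1]]'
python3 st.py 0.5445 0.3386 0.0065 113.5
```

```text
clock: 25.55
tool_pos: [0.5446, 0.338, 0.0072]
ee_rot: [1.724, 2.626, 0.001]
force: [-0.1, -0.8, -0.4]
finger_gap: 0.0212
grip_force: 28.4
t 25.55 pos [0.5446 0.338  0.0072] yaw 113.43 z [ 0.  0. -1.] q [-0.35  0.81 -0.47  1.73  0.52  0.72 -0.68] F [-0.1 -0.8 -0.4] gap 0.0212 28.4
shift [0.0006 0.0001 0.0007] turn -0.0002
```

Lower another 1 mm, release, rise and look.

```bash
python3 -m handwheel '[[0,0,0.001,0,0.1],[0,0,0.001,0,0.1],[0,0,0.001,0,0.25],[0,0,0.001,0,0.35],[0,0,0.001,0,0.4],[0,0,-0.02,0,0.4],[0,0,-0.06,0,0.4],[0,0,-0.12,0,0.4]]'
python3 -m handwheel '[[0,-0.02,-0.02,0,0.4],[0,-0.05,-0.02,0,0.4],[0,-0.052,-0.02,0,0.4],[0,-0.052,-0.02,0,0.4],[0,-0.052,-0.02,0,0.4],[0,-0.052,-0.02,0,0.4],[0,-0.052,-0.02,0,0.4],[0,-0.052,-0.02,0,0.4]]'
python3 st.py; python3 -c "
from h import *
save('wrist','w5'); crop('w5','w5c',160,0,480,240,2.5)"
```

```text
clock: 26.55
tool_pos: [0.5437, 0.3375, 0.1284]
ee_rot: [-1.723, -2.626, 0.003]
force: [0.8, 1.0, -0.3]
finger_gap: 0.034
grip_force: 0.0
clock: 27.55
tool_pos: [0.4968, 0.3173, 0.1468]
ee_rot: [-1.724, -2.626, 0.0]
force: [-0.8, -0.7, 0.4]
finger_gap: 0.0343
grip_force: 0.0
t 27.55 pos [0.4968 0.3173 0.1468] yaw 113.44 z [-0. -0. -1.] q [-0.28  0.58 -0.57  1.76  0.39  0.91 -0.61] F [-0.8 -0.7  0.4] gap 0.0343 0.0
```

View pics/w5c.png

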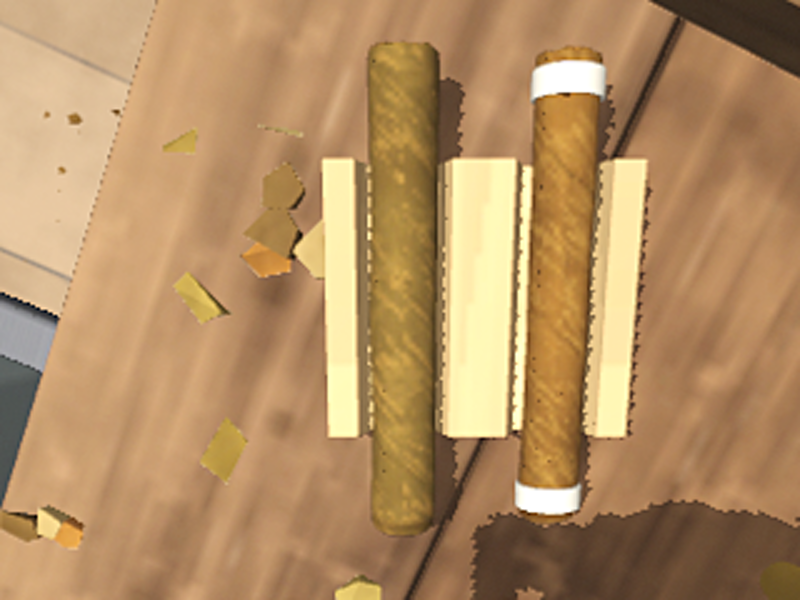

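Run:
```python
from h import *
w=lambda x,y,z: px('w5',160+(x+.5)/2.5-.5,(y+.5)/2.5-.5,z)[:2]
q=[w(*p,.02) for p in((323,159),(647,159),(629,437),(329,437))]; c=np.mean(q,0); ax=(q[1]+q[2]-q[0]-q[3])
ang=np.degrees(np.arctan2(ax[1],ax[0])); ex=ax/np.linalg.norm(ax); ey=np.array([-ex[1],ex[0]])
print(c,ang,[np.linalg.norm(q[i]-q[i-1]).round(4) for i in range(4)])
for n,a,b in(('red',w(569,49,.02),w(549,519,.02)),('fresh',w(404,43,.0205),w(402,533,.0205)),('fr grip L/R',w(371,500,.0205),w(433,500,.0205)),('fr top L/R',w(370,100,.0205),w(438,100,.0205))):
  print(n,a.round(4),b.round(4),'mid loc',(((a+b)/2-c)@ex).round(4),(((a+b)/2-c)@ey).round(4),np.linalg.norm(a-b).round(4), 'x',((a-c)@ex).round(4),((b-c)@ex).round(4))
```

```text
[0.49532759 0.38708918] 23.440499045181774 [np.float64(0.0901), np.float64(0.1036), np.float64(0.09), np.float64(0.1053)]
red [0.4877 0.467 ] [0.5493 0.3287] mid loc 0.0256 0.0007 0.1514 x 0.0248 0.0263
fresh [0.4404 0.4482] [0.5026 0.3029] mid loc -0.0265 -0.0011 0.1581 x -0.0261 -0.0268
fr grip L/R [0.4875 0.3098] [0.5079 0.3187] mid loc -0.0268 -0.0678 0.0222 x -0.0379 -0.0157
fr top L/R [0.4369 0.4294] [0.4565 0.4378] mid loc -0.0261 0.062 0.0213 x -0.0368 -0.0155
```

```bash
python3 st.py 0.4975 0.3161 0.0055 113.5; python3 -m handwheel '[[-0.001,0.001,0.04,0,0.4],[-0.001,0.001,0.08,0,0.4],[-0.001,0.001,0.11,0,0.4],[-0.001,0.001,0.13,0,0.4],[-0.001,0.001,0.141,0,0.4],[-0.001,0.001,0.141,0,0.4],[-0.001,0.001,0.141,0,0.1],[-0.001,0.001,0.141,0,0.1]]' 25
python3 st.py 0.4975 0.3161 0.0055 113.5
python3 -m handwheel '[[0,0,0,0,0.1],[0,0,0,0,0.1],[0,0,-0.002,0,0.1],[0,0,-0.006,0,0.1],[0,0,-0.015,0,0.1],[0,0,-0.03,0,0.1],[0,0,-0.06,0,0.1],[0,0,-0.1,0,0.1]]' 25
python3 st.py 0.4987 0.0387 0.11 88.7
```

```text
t 27.6 pos [0.4968 0.3173 0.1468] yaw 113.44 z [-0.  0. -1.] q [-0.28  0.58 -0.57  1.76  0.39  0.91 -0.61] F [ 0.1  0.2 -0.9] gap 0.034 0.0
shift [-0.0014  0.0002  0.1413] turn -0.0002
clock: 28.6
tool_pos: [0.4981, 0.3169, 0.0067]
ee_rot: [1.724, 2.626, 0.001]
force: [-1.8, -1.3, 0.1]
finger_gap: 0.0227
grip_force: 28.7
t 28.6 pos [0.4981 0.3169 0.0067] yaw 113.45 z [ 0.  0. -1.] q [-0.36  0.76 -0.46  1.87  0.54  0.63 -0.74] F [-1.8 -1.3  0.1] gap 0.0227 28.7
shift [-0.0005 -0.0008  0.0012] turn -0.0001
clock: 29.6
tool_pos: [0.4977, 0.3165, 0.1073]
ee_rot: [-1.723, -2.626, 0.001]
force: [0.4, 1.0, -0.4]
finger_gap: 0.0226
grip_force: 28.5
t 29.6 pos [0.4977 0.3165 0.1073] yaw 113.45 z [-0.001 -0.    -1.   ] q [-0.3   0.63 -0.55  1.8   0.43  0.83 -0.65] F [ 0.4  1.  -0.4] gap 0.0226 28.5
shift [-0.2552 -0.1097 -0.0026] turn 0.0687
```

```bash
python3 -m handwheel '[[-0.03,-0.013,-0.03,0,0.1],[-0.07,-0.03,-0.03,0.015,0.1],[-0.11,-0.047,-0.03,0.03,0.1],[-0.15,-0.065,-0.03,0.045,0.1],[-0.19,-0.082,-0.03,0.06,0.1],[-0.225,-0.098,-0.03,0.069,0.1],[-0.255,-0.11,-0.03,0.069,0.1],[-0.255,-0.11,-0.03,0.069,0.1]]'
python3 st.py 0.4987 0.0391 0.05 88.7
python3 -m handwheel '[[0,0,0,0,0.1],[0,0,0,0,0.1],[0,0,0.03,0,0.1],[0,0,0.05,0,0.1],[0,0,0.07,0,0.1],[0,0,0.08,0,0.1],[0,0,0.085,0,0.1],[0,0,0.085,0,0.1]]'
python3 st.py 0.4987 0.0391 0.0075 88.7
```

```text
clock: 30.6
tool_pos: [0.4987, 0.0362, 0.1367]
ee_rot: [2.252, 2.188, -0.001]
force: [-0.5, 1.3, 0.1]
finger_gap: 0.0221
grip_force: 28.5
t 30.6 pos [0.4987 0.0362 0.1367] yaw 88.35 z [ 0.001 -0.001 -1.   ] q [ 0.17  0.46 -0.47  2.    0.31  0.74 -0.52] F [-0.5  1.3  0.1] gap 0.0221 28.5
shift [ 0.003  -0.0001  0.0867] turn -0.001
clock: 31.6
tool_pos: [0.4987, 0.0393, 0.0511]
ee_rot: [2.248, 2.194, 0.0]
force: [-0.3, 0.8, 0.9]
finger_gap: 0.0225
grip_force: 28.5
t 31.6 pos [0.4987 0.0393 0.0511] yaw 88.62 z [ 0.  0. -1.] q [ 0.09  0.59 -0.39  2.08  0.42  0.54 -0.62] F [-0.3  0.8  0.9] gap 0.0225 28.5
shift [-0.0002 -0.      0.0436] turn -0.0002
```

```bash
python3 -m handwheel '[[0,0,0.015,0,0.1],[0,0,0.027,0,0.1],[0,0,0.035,0,0.1],[0,0,0.04,0,0.1],[0,0,0.042,0,0.1],[0,0,0.043,0,0.1],[0,0,0.0435,0,0.1],[0,0,0.0435,0,0.1]]'
python3 -m handwheel '[[0,0,0.0007,0,0.1],[0,0,0.0007,0,0.1],[0,0,0.0007,0,0.25],[0,0,0.0007,0,0.35],[0,0,0.0007,0,0.4],[0,0,-0.02,0,0.4],[0,0,-0.06,0,0.4],[0,0,-0.12,0,0.4]]'
python3 -m handwheel '[[0,0,-0.08,0,0.4],[0,0,-0.08,0,0.4],[0.03,0.02,-0.08,0,0.4],[0.03,0.02,-0.08,0,0.4],[0.03,0.02,-0.08,0,0.4],[0.03,0.02,-0.08,0,0.4],[0.03,0.02,-0.08,0,0.4],[0.03,0.02,-0.08,0,0.4]]'
python3 st.py; python3 -c "
from h import *
save('wrist','w6'); crop('w6','w6c',190,40,430,220,10/3)"
```

```text
clock: 32.6
tool_pos: [0.4988, 0.0391, 0.0076]
ee_rot: [2.248, 2.194, 0.001]
force: [0.5, 0.6, 0.7]
finger_gap: 0.0228
grip_force: 28.5
clock: 33.6
tool_pos: [0.4973, 0.0389, 0.1275]
ee_rot: [-2.246, -2.193, 0.004]
force: [2.0, -0.5, 0.2]
finger_gap: 0.0341
grip_force: 0.0
clock: 34.6
tool_pos: [0.5192, 0.0682, 0.2074]
ee_rot: [-2.249, -2.194, 0.0]
force: [-0.4, 0.5, 1.3]
finger_gap: 0.0338
grip_force: 0.0
t 34.6 pos [0.5192 0.0682 0.2074] yaw 88.57 z [-0. -0. -1.] q [ 0.15  0.41 -0.53  1.86  0.25  0.94 -0.51] F [-0.4  0.5  1.3] gap 0.0338 0.0
```

View pics/w6c.png

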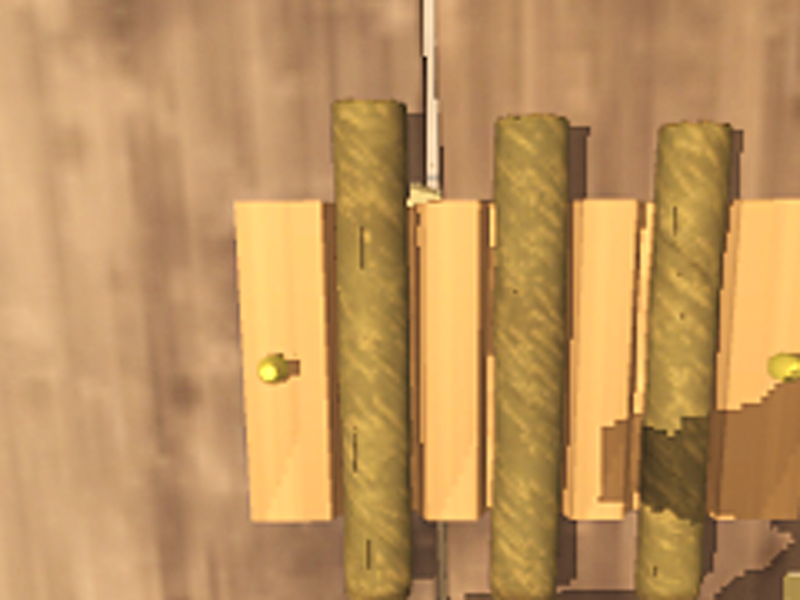

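```bash
python3 - <<'E'
from h import *
k=10/3
w=lambda x,y,z: px('w6',190+(x+.5)/k-.5,40+(y+.5)/k-.5,z)[:2]
print('fresh far end',w(370,101,.02),'mould edges far/near',w(330,202,.02),w(335,521,.02),'corners',w(235,202,.02),w(252,521,.02))
print('mid',w(532,116,.02),'R',w(694,123,.02)); a,b=w(270,370,.034),w(780,366,.034);print('dow',a,b,(a+b)/2,b-a)
im=cv2.imread('pics/w6.png'); print(im[208:236:2,303].tolist())
E
python3 st.py 0.44 -0.37 0.18 90
```

```text
fresh far end [0.50151062 0.18115442] mould edges far/near [0.48819277 0.15309513] [0.48456959 0.05336558] corners [0.45941346 0.1538128 ] [0.45726514 0.05403559]
mid [0.54936758 0.17582786] R [0.59746242 0.17268764]
dow [0.46886203 0.10457538] [0.62305474 0.1019611 ] [0.54595838 0.10326824] [ 0.15419271 -0.00261428]
[[80, 162, 205], [65, 140, 173], [81, 166, 209], [74, 150, 187], [82, 163, 206], [63, 131, 171], [52, 110, 142], [80, 117, 156], [103, 142, 186], [56, 77, 105], [58, 79, 109], [57, 80, 108], [56, 80, 106], [56, 77, 106]]
t 34.65 pos [0.5192 0.0683 0.2074] yaw 88.58 z [-0. -0. -1.] q [ 0.15  0.41 -0.53  1.86  0.25  0.94 -0.51] F [ 0.2 -0.2 -0.3] gap 0.0344 0.0
shift [-0.4401 -0.0684  0.0275] turn -0.0039
```

```bash
python3 -m handwheel '[[-0.05,-0.008,0,0,0.6],[-0.11,-0.017,0,0,0.6],[-0.17,-0.026,0,-0.001,0.6],[-0.23,-0.036,0,-0.002,0.6],[-0.29,-0.045,0,-0.003,0.6],[-0.35,-0.054,0,-0.004,0.6],[-0.4,-0.062,0,-0.004,0.6],[-0.44,-0.068,0,-0.004,0.6]]'
python3 -m handwheel '[[0,0,0.01,0,0.6],[0,0,0.02,0,0.6],[0,0,0.04,0,0.6],[0,0,0.06,0,0.6],[0,0,0.06,0,0.6],[0,0,0.06,0,0.6],[0,0,0.06,0,0.6],[0,0,0.06,0,0.6]]'
python3 st.py 0.4401 -0.370 0.0720 90
```

```text
clock: 35.65
tool_pos: [0.4395, -0.3721, 0.2073]
ee_rot: [-2.223, -2.22, 0.001]
force: [0.3, 0.7, -0.3]
finger_gap: 0.0513
grip_force: 0.0
clock: 36.65
tool_pos: [0.4409, -0.3698, 0.1481]
ee_rot: [2.22, 2.221, 0.0]
force: [-0.4, -0.8, 0.5]
finger_gap: 0.0516
grip_force: 0.0
t 36.65 pos [ 0.4409 -0.3698  0.1481] yaw 90.04 z [ 0.001 -0.001 -1.   ] q [ 0.9   0.54 -0.43  1.8   0.28  0.86  0.34] F [-0.4 -0.8  0.5] gap 0.0516 0.0
shift [-0.0002 -0.0008  0.0761] turn 0.0001
```

```bash
python3 -m handwheel '[[0,-0.001,0.03,0,0.6],[0,-0.001,0.055,0,0.6],[0,-0.001,0.07,0,0.6],[0,-0.001,0.076,0,0.6],[0,-0.001,0.076,0,0.6],[0,-0.001,0.076,0,0.3],[0,-0.001,0.076,0,0.1],[0,-0.001,0.076,0,0.1]]' 60
python3 st.py
python3 -m handwheel '[[0,0,0,0,0.1],[0,0,0,0,0.1],[0,0,-0.005,0,0.1],[0,0,-0.015,0,0.1],[0,0,-0.03,0,0.1],[0,0,-0.06,0,0.1],[0,0,-0.095,0,0.1],[0,0,-0.13,0,0.1]]' 60
python3 st.py 0.5485 0.1027 0.2 88.65
```

```text
clock: 37.65
tool_pos: [0.4401, -0.37, 0.0724]
ee_rot: [2.22, 2.221, 0.0]
force: [-0.2, 0.6, 6.0]
finger_gap: 0.0206
grip_force: 60.0
t 37.65 pos [ 0.4401 -0.37    0.0724] yaw 90.03 z [ 0.001 -0.001 -1.   ] q [ 0.86  0.63 -0.38  1.88  0.35  0.7   0.28] F [-0.2  0.6  6. ] gap 0.0206 60.0
clock: 38.65
tool_pos: [0.4395, -0.3695, 0.2035]
ee_rot: [2.22, 2.222, 0.0]
force: [-0.2, -1.0, -3.6]
finger_gap: 0.021
grip_force: 58.9
t 38.65 pos [ 0.4395 -0.3695  0.2035] yaw 90.05 z [ 0. -0. -1.] q [ 0.92  0.48 -0.45  1.74  0.24  0.98  0.37] F [-0.2 -1.  -3.6] gap 0.021 58.9
shift [0.4721 0.1094 0.0035] turn 0.0039
```

```bash
python3 -m handwheel '[[0.03,0.007,0,0,0.1],[0.08,0.019,0,0,0.1],[0.13,0.03,0,0.001,0.1],[0.18,0.042,0,0.002,0.1],[0.23,0.053,0,0.003,0.1],[0.28,0.065,0,0.004,0.1],[0.33,0.076,0,0.004,0.1],[0.38,0.088,0,0.004,0.1]]'
python3 -m handwheel '[[0.04,0.01,0,0,0.1],[0.07,0.018,0,0,0.1],[0.085,0.022,0,0,0.1],[0.092,0.022,0,0,0.1],[0.092,0.022,0.03,0,0.1],[0.092,0.022,0.06,0,0.1],[0.092,0.022,0.08,0,0.1],[0.092,0.022,0.08,0,0.1]]'
python3 -m handwheel '[[0,0,0,0,0.1],[0,0,0,0,0.1],[0,0,0,0,0.1],[0,0,0,0,0.1],[0,0,0,0,0.1],[0,0,0,0,0.1],[0,0,0,0,0.1],[0,0,0,0,0.1]]'
python3 st.py 0.5487 0.1027 0.075 88.6
```

```text
clock: 39.65
tool_pos: [0.5275, 0.012, 0.2026]
ee_rot: [2.248, 2.193, 0.001]
force: [-0.4, 0.1, -2.1]
finger_gap: 0.021
grip_force: 59.1
clock: 40.65
tool_pos: [0.5505, 0.1, 0.1204]
ee_rot: [-2.249, -2.192, 0.005]
force: [-1.4, -1.5, -1.3]
finger_gap: 0.0209
grip_force: 59.0
clock: 41.65
tool_pos: [0.5516, 0.1018, 0.1214]
ee_rot: [-2.248, -2.194, -0.0]
force: [-0.2, 0.2, -2.0]
finger_gap: 0.021
grip_force: 59.0
t 41.65 pos [0.5516 0.1018 0.1214] yaw 88.6 z [-0.  0. -1.] q [ 0.04  0.56 -0.47  1.87  0.34  0.79 -0.63] F [-0.2  0.2 -2. ] gap 0.021 59.0
shift [ 0.0008 -0.0029  0.0464] turn 0.0
```

```bash
python3 -m handwheel '[[0.001,-0.003,0,0,0.1],[0.001,-0.003,0.02,0,0.1],[0.001,-0.003,0.035,0,0.1],[0.001,-0.003,0.045,0,0.1],[0.001,-0.003,0.046,0,0.1],[0.001,-0.003,0.046,0,0.1],[0.001,-0.003,0.046,0,0.1],[0.001,-0.003,0.046,0,0.1]]'
python3 st.py 0.5487 0.1027 0.0518 88.6
```

```text
clock: 42.65
tool_pos: [0.5488, 0.103, 0.0759]
ee_rot: [2.248, 2.194, 0.001]
force: [-0.5, 0.0, -2.1]
finger_gap: 0.0207
grip_force: 59.1
t 42.65 pos [0.5488 0.103  0.0759] yaw 88.59 z [ 0.001  0.    -1.   ] q [ 0.02  0.62 -0.43  1.92  0.39  0.69 -0.68] F [-0.5  0.  -2.1] gap 0.0207 59.1
shift [-0.0003 -0.0001  0.0241] turn -0.0
```

```bash
python3 -m handwheel '[[0,0,0.006,0,0.1],[0,0,0.011,0,0.1],[0,0,0.015,0,0.1],[0,0,0.019,0,0.1],[0,0,0.021,0,0.1],[0,0,0.0225,0,0.1],[0,0,0.0225,0,0.1],[0,0,0.0225,0,0.1]]'
python3 st.py 0.5487 0.1027 0.0518 88.6
```

```text
clock: 43.65
tool_pos: [0.5487, 0.1029, 0.0531]
ee_rot: [2.248, 2.194, 0.0]
force: [-0.6, -0.2, -1.9]
finger_gap: 0.0207
grip_force: 59.1
t 43.65 pos [0.5487 0.1029 0.0531] yaw 88.59 z [ 0.  0. -1.] q [ 0.    0.65 -0.41  1.93  0.42  0.64 -0.7 ] F [-0.6 -0.2 -1.9] gap 0.0207 59.1
shift [-0.0002  0.      0.0013] turn -0.0
```

```bash
python3 -m handwheel '[[0,0,0.0005,0,0.1],[0,0,0.001,0,0.1],[0,0,0.0013,0,0.1],[0,0,0.0016,0,0.1],[0,0,0.0016,0,0.1],[0,0,0.0016,0,0.1],[0,0,0.0016,0,0.1],[0,0,0.0016,0,0.1]]'
python3 st.py 0.5487 0.1027 0.0518 88.6
```

```text
clock: 44.65
tool_pos: [0.5487, 0.1029, 0.0524]
ee_rot: [2.248, 2.194, 0.001]
force: [-3.2, -1.2, 11.1]
finger_gap: 0.0206
grip_force: 61.0
t 44.65 pos [0.5487 0.1029 0.0524] yaw 88.6 z [ 0.001 -0.    -1.   ] q [-0.    0.65 -0.41  1.93  0.42  0.64 -0.7 ] F [-3.2 -1.2 11.1] gap 0.0206 61.0
shift [-0.0002  0.      0.0006] turn -0.0
```

```bash
python3 -m handwheel '[[0,0,-0.0008,0,0.1],[0,0,-0.0008,0,0.3],[0,0,-0.0008,0,0.5],[0,0,-0.0008,0,0.6],[0,0,-0.0008,0,0.6],[0,0,-0.03,0,0.6],[0,0,-0.08,0,0.6],[0,0,-0.14,0,0.6]]'
python3 -m handwheel '[[0,0,-0.01,0,1],[0,0,-0.01,0,1],[0,0,-0.01,0,1],[0,0,-0.01,0,1],[0,0,-0.01,0,1],[0,0,-0.01,0,1],[0,0,-0.01,0,1],[0,0,-0.01,0,1]]'
python3 st.py 0.6 -0.37 0.2 88.65; python3 -c "
from h import *
save('wrist','w7'); save('side','s7')
a=cv2.imread('pics/w7.png')[80:280,200:440]; b=cv2.imread('pics/s7.png')[195:260,275:375]
cv2.imwrite('pics/c7.png',np.hstack([cv2.resize(a,(400,333)),cv2.resize(b,(400,333)[:2] if 0 else (400,333))]))"
```

```text
clock: 45.65
tool_pos: [0.5479, 0.1027, 0.1921]
ee_rot: [-2.247, -2.193, 0.002]
force: [1.9, 0.3, -0.7]
finger_gap: 0.0514
grip_force: 0.0
clock: 46.65
tool_pos: [0.5487, 0.1029, 0.2014]
ee_rot: [2.248, 2.194, 0.0]
force: [0.5, 0.3, -0.0]
finger_gap: 0.0853
grip_force: 0.0
t 46.65 pos [0.5487 0.1029 0.2014] yaw 88.6 z [ 0.  0. -1.] q [ 0.08  0.47 -0.52  1.78  0.27  0.97 -0.57] F [ 0.5  0.3 -0. ] gap 0.0853 0.0
shift [-0.4715  0.0629  0.0014] turn -0.0001
```

View pics/c7.png

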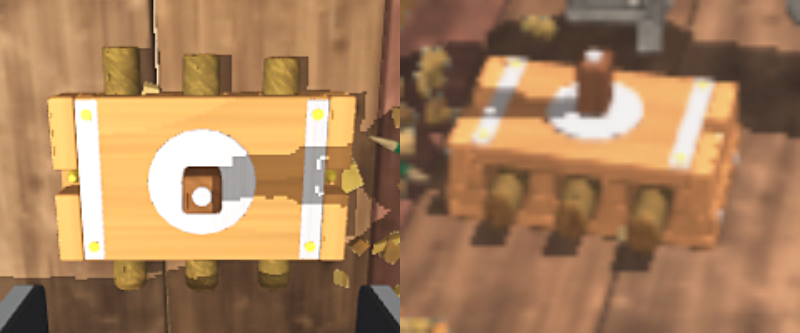

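The block is seated flush on the dowels, with three dark bunches showing. Now I'll fetch the ring.

```bash
python3 -m handwheel '[[-0.05,0.007,0,0,1],[-0.11,0.015,0,0,1],[-0.17,0.023,0,0,1],[-0.23,0.031,0,0,1],[-0.29,0.039,0,0,1],[-0.35,0.047,0,0,1],[-0.41,0.055,0,0,1],[-0.472,0.063,0,0,1]]'
python3 -m handwheel '[[0,0,0.02,0,1],[0,0,0.04,0,1],[0,0,0.08,0,1],[0,0,0.1,0,1],[0,0,0.1,0,1],[0,0,0.1,0,1],[0,0,0.1,0,1],[0,0,0.1,0,1]]'
python3 st.py 0.6005 -0.3703 0.0465 88.65
```

```text
clock: 47.75
tool_pos: [0.6001, -0.3723, 0.2015]
ee_rot: [2.248, 2.194, 0.001]
force: [1.1, -0.1, 0.0]
finger_gap: 0.0853
grip_force: 0.0
clock: 48.75
tool_pos: [0.6005, -0.3707, 0.1024]
ee_rot: [2.247, 2.193, 0.001]
force: [-0.2, -0.2, 0.7]
finger_gap: 0.0852
grip_force: 0.0
t 48.75 pos [ 0.6005 -0.3707  0.1024] yaw 88.6 z [ 0.001 -0.001 -1.   ] q [ 0.72  0.76 -0.43  1.48  0.35  0.97  0.17] F [-0.2 -0.2  0.7] gap 0.0852 0.0
shift [ 0.0004 -0.      0.0559] turn -0.0001
```

```bash
python3 -m handwheel '[[0,0,0.025,0,1],[0,0,0.045,0,1],[0,0,0.053,0,1],[0,0,0.055,0,1],[0,0,0.055,0,1],[0,0,0.055,0,0.6],[0,0,0.055,0,0.5],[0,0,0.055,0,0.5]]' 40
python3 st.py
python3 -m handwheel '[[0,0,0,0,0.5],[0,0,0,0,0.5],[0,0,-0.005,0,0.5],[0,0,-0.015,0,0.5],[0,0,-0.04,0,0.5],[0,0,-0.08,0,0.5],[0,0,-0.12,0,0.5],[0,0,-0.16,0,0.5]]' 40
python3 st.py 0.5485 0.1027 0.207 88.65
```

```text
clock: 49.75
tool_pos: [0.6005, -0.3707, 0.0472]
ee_rot: [2.248, 2.193, 0.001]
force: [0.4, 0.7, 6.0]
finger_gap: 0.0594
grip_force: 45.2
t 49.75 pos [ 0.6005 -0.3707  0.0472] yaw 88.6 z [ 0.001 -0.001 -1.   ] q [ 0.71  0.82 -0.4   1.52  0.38  0.88  0.15] F [0.4 0.7 6. ] gap 0.0594 45.2
clock: 50.75
tool_pos: [0.5996, -0.3703, 0.2078]
ee_rot: [-2.248, -2.194, 0.0]
force: [0.6, -0.9, -4.5]
finger_gap: 0.0592
grip_force: 44.7
t 50.75 pos [ 0.5996 -0.3703  0.2078] yaw 88.61 z [-0.001  0.    -1.   ] q [ 0.73  0.67 -0.45  1.37  0.3   1.18  0.22] F [ 0.6 -0.9 -4.5] gap 0.0592 44.7
shift [ 0.4716 -0.0626  0.001 ] turn -0.0001
```

```bash
python3 -m handwheel '[[0.03,-0.004,0,0,0.5],[0.08,-0.011,0,0,0.5],[0.13,-0.017,0,0,0.5],[0.18,-0.024,0,0,0.5],[0.23,-0.03,0,0,0.5],[0.28,-0.037,0,0,0.5],[0.33,-0.044,0,0,0.5],[0.38,-0.05,0,0,0.5]]'
python3 -m handwheel '[[0.04,-0.006,0,0,0.5],[0.07,-0.01,0,0,0.5],[0.085,-0.012,0,0,0.5],[0.092,-0.0125,0,0,0.5],[0.092,-0.0125,0.03,0,0.5],[0.092,-0.0125,0.06,0,0.5],[0.092,-0.0125,0.06,0,0.5],[0.092,-0.0125,0.06,0,0.5]]'
python3 st.py 0.5485 0.1027 0.1 88.65; python3 -c "
from h import *
save('wrist','w8'); crop('w8','w8c',200,120,440,300,10/3)"
```

```text
clock: 51.75
tool_pos: [0.5587, 0.0121, 0.2068]
ee_rot: [2.248, 2.194, -0.0]
force: [0.6, 0.4, -4.8]
finger_gap: 0.0594
grip_force: 44.8
clock: 52.75
tool_pos: [0.5498, 0.1024, 0.1473]
ee_rot: [2.249, 2.192, 0.001]
force: [0.3, 0.5, -3.8]
finger_gap: 0.0591
grip_force: 45.9
t 52.75 pos [0.5498 0.1024 0.1473] yaw 88.54 z [ 0.001  0.    -1.   ] q [ 0.06  0.53 -0.49  1.84  0.32  0.85 -0.62] F [ 0.3  0.5 -3.8] gap 0.0591 45.9
shift [ 0.0003 -0.0014  0.0473] turn -0.0003
```

View pics/w8c.png

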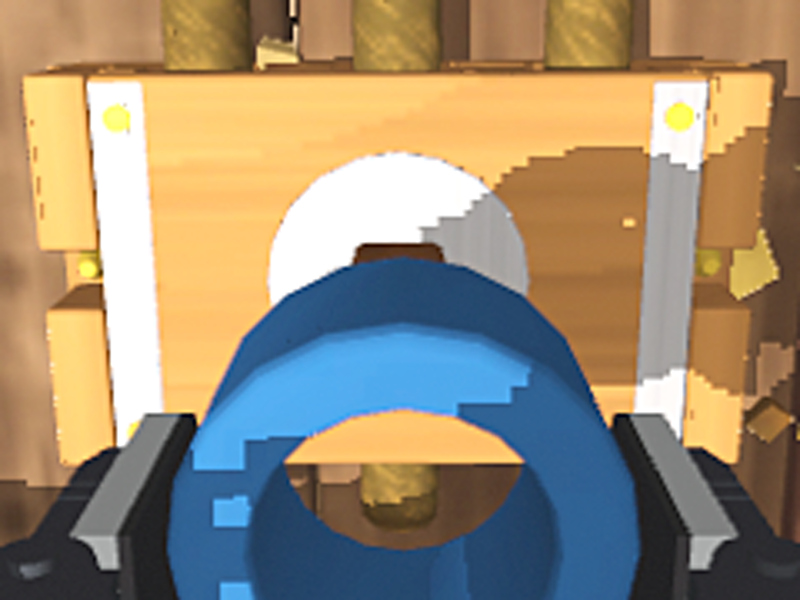

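```bash
python3 - <<'E'
from h import *
k=10/3
w=lambda x,y,z: px('w8',200+(x+.5)/k-.5,120+(y+.5)/k-.5,z)[:2].round(4)
z=get_obs()['tool_pos'][2]+.029
print('outer top',w(403,325,z),'L/R',w(168,540,z),w(638,540,z),'inner top',w(403,410,z))
print('disc',w(397,285,.0475),w(397,153,.0475),w(268,285,.0475),w(527,285,.0475))
E
python3 st.py
```

```text
outer top [0.5501 0.1342] L/R [0.5208 0.1074] [0.578 0.106] inner top [0.5499 0.1237]
disc [0.5477 0.1017] [0.5486 0.1339] [0.5163 0.1025] [0.5793 0.1009]
t 52.8 pos [0.55   0.1027 0.1476] yaw 88.55 z [ 0.002  0.    -1.   ] q [ 0.06  0.53 -0.49  1.84  0.32  0.85 -0.62] F [ 0.2  0.1 -4.5] gap 0.0589 45.9
```

```bash
python3 -m handwheel '[[-0.0015,-0.0014,0,0,0.5],[-0.0015,-0.0014,0.02,0,0.5],[-0.0015,-0.0014,0.04,0,0.5],[-0.0015,-0.0014,0.05,0,0.5],[-0.0015,-0.0014,0.052,0,0.5],[-0.0015,-0.0014,0.052,0,0.5],[-0.0015,-0.0014,0.052,0,0.5],[-0.0015,-0.0014,0.052,0,0.5]]'
python3 st.py 0.5486 0.101 0.056 88.6
```

```text
clock: 53.8
tool_pos: [0.5479, 0.1015, 0.0948]
ee_rot: [2.248, 2.194, 0.001]
force: [-0.4, -0.2, -4.2]
finger_gap: 0.0595
grip_force: 45.9
t 53.8 pos [0.5479 0.1015 0.0948] yaw 88.59 z [ 0.001  0.    -1.   ] q [ 0.03  0.59 -0.46  1.9   0.38  0.73 -0.66] F [-0.4 -0.2 -4.2] gap 0.0595 45.9
shift [-0.0005  0.0007  0.0388] turn -0.0
```

```bash
python3 -m handwheel '[[-0.0005,0.0006,0.008,0,0.5],[-0.0005,0.0006,0.015,0,0.5],[-0.0005,0.0006,0.022,0,0.5],[-0.0005,0.0006,0.029,0,0.5],[-0.0005,0.0006,0.034,0,0.5],[-0.0005,0.0006,0.037,0,0.5],[-0.0005,0.0006,0.0388,0,0.5],[-0.0005,0.0006,0.0388,0,0.5]]'
python3 st.py 0.5486 0.101 0.0545 88.6
```

```text
clock: 54.8
tool_pos: [0.5483, 0.101, 0.0556]
ee_rot: [2.248, 2.194, 0.0]
force: [-0.0, -0.9, -5.6]
finger_gap: 0.0593
grip_force: 46.2
t 54.8 pos [0.5483 0.101  0.0556] yaw 88.6 z [ 0.  0. -1.] q [ 0.01  0.65 -0.42  1.93  0.42  0.65 -0.7 ] F [-0.  -0.9 -5.6] gap 0.0593 46.2
shift [0.     0.0003 0.0011] turn 0.0
```

```bash
python3 -m handwheel '[[0,0,0.0006,0,0.5],[0,0,0.001,0,0.5],[0,0,0.001,0,0.5],[0,0,0.001,0,0.8],[0,0,0.001,0,1],[0,0,0.001,0,1],[0,0,0.001,0,1],[0,0,-0.01,0,1]]'
python3 -m handwheel '[[0,0,-0.03,0,1],[0,0,-0.08,0,1],[0,0,-0.13,0,1],[-0.05,0,-0.17,0,1],[-0.1,-0.02,-0.17,0,1],[-0.15,-0.04,-0.17,0,1],[-0.15,-0.04,-0.17,0,1],[-0.15,-0.04,-0.17,0,1]]'
python3 st.py; python3 -c "
from h import *
save('top','top9'); save('side','s9')
a=cv2.imread('pics/top9.png')[160:280,150:350]; b=cv2.imread('pics/s9.png')[180:280,260:400]
cv2.imwrite('pics/c9.png',np.vstack([cv2.resize(a,(500,300)),cv2.resize(b,(500,300))]))"
```

```text
clock: 55.8
tool_pos: [0.5477, 0.1008, 0.0654]
ee_rot: [-2.248, -2.194, 0.002]
force: [0.0, -0.9, -0.6]
finger_gap: 0.0853
grip_force: 0.0
clock: 56.8
tool_pos: [0.5048, -0.0476, 0.2363]
ee_rot: [2.248, 2.194, 0.002]
force: [0.6, 0.7, 0.2]
finger_gap: 0.0855
grip_force: 0.0
t 56.8 pos [ 0.5048 -0.0476  0.2363] yaw 88.59 z [ 0.001  0.    -1.   ] q [ 0.39  0.35 -0.53  1.85  0.21  0.99 -0.26] F [0.6 0.7 0.2] gap 0.0855 0.0
```

View pics/c9.png

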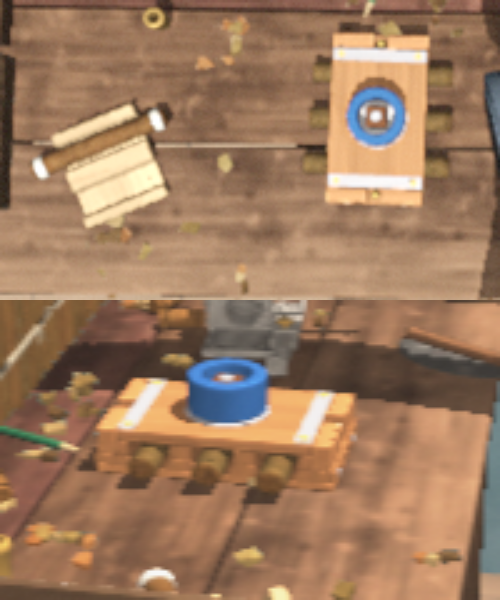

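The ring sits flat over the grip and the block is down. The reddish bunch is in the rest's formerly empty groove, three dark bunches are in the mould, and the punch is untouched. I'm handing the job in.

```bash
python3 -c "
from workcell import *
print(job_done())"
```

```text
the job is handed in; nothing more can be done
None
```

I carried out the whole task in the order asked and handed the job in after about 57 s of robot time; the last pictures show everything in place.

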